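# Sort hold-tested air cylinders by their rods

### The job

Four spring-return air cylinders were charged, plugged and left overnight in the hold-test rack with their rods fully out; one whose rod has since sunk back to less than half of its 30 mm stroke has leaked. Slide the rack's shutter fully open by its knob, slide every leaked cylinder along its lane and wholly past the shutter into the bay behind, never lifting a cylinder off the deck, then slide the shutter fully shut again. Leave the cylinders that held where they lie with their rods still out, and do not disturb the tools on the bench.

Things in the scene. Friction and masses are not known exactly. Their poses are not given: they have to be found in the camera images.
- rack: fixed hold-test rack, black plastic deck with bright metal fences and bay walls, 226 (x) x 260 (y). Origin: at bench height (z = 0) under the middle of the shutter slot. +x leads from the open front (x = -123) along the lanes (to x = -9), over the slot (-9 to 9) to the bay. Deck top 20 above the bench throughout; the bar in the slot is just below it.
- rack_lanes (a point): middle of the lanes' deck, rack x = -66, y = 0, 20 above the bench. Four lanes along rack x, 44 wide, centre lines at rack y = -90, -30, 30, 90, parted by fences 16 wide and 10 high (top 30 above the bench). One cylinder lies in each lane, wholly on the -x side of the shutter pins.
- rack_bay (a point): middle of the bay's deck, rack x = 52, y = 0, 20 above the bench. The bay is one undivided space, rack x = 9 to 96, y = -123 to 123, with walls whose tops are 36 above the bench on its far side and two ends.
- shutter (a joint): slide of the shutter bar, m. 0 = shut: in each lane's middle, at rack x = 0, an upright pin (10 thick, top 32 above the bench) blocks the way. 0.030 = open: bar moved 30 mm along rack +y, each pin behind a fence end, lanes clear. Hard stops at both ends; stays where left; about 3 N to slide.
- shutter_knob (a point): middle of the shutter's upright black knob, 20 in diameter, 31 to 61 above the bench, on the bar's end that sticks out of the rack's -y side. The point is 46 above the bench, at rack x = 0, y = -210 mm + shutter value. Push or pinch it: along rack +y opens, -y shuts. Free space 50 all round it above 31.
- cylinder_a: one of four alike air cylinders: grey metal block 60 long (x) x 40 wide x 40 high, up to 0.4 kg, flat in a rack lane. Origin: centre of its underside. +x points to its blind end (shutter side), -x to its rod end (front of the rack). The rod comes out of the middle of the -x face, 20 above the underside. It slides easily along its lane.
- cylinder_b: one of four alike air cylinders: grey metal block 60 long (x) x 40 wide x 40 high, up to 0.4 kg, flat in a rack lane. Origin: centre of its underside. +x points to its blind end (shutter side), -x to its rod end (front of the rack). The rod comes out of the middle of the -x face, 20 above the underside. It slides easily along its lane.
- cylinder_c: one of four alike air cylinders: grey metal block 60 long (x) x 40 wide x 40 high, up to 0.4 kg, flat in a rack lane. Origin: centre of its underside. +x points to its blind end (shutter side), -x to its rod end (front of the rack). The rod comes out of the middle of the -x face, 20 above the underside. It slides easily along its lane.
- cylinder_d: one of four alike air cylinders: grey metal block 60 long (x) x 40 wide x 40 high, up to 0.4 kg, flat in a rack lane. Origin: centre of its underside. +x points to its blind end (shutter side), -x to its rod end (front of the rack). The rod comes out of the middle of the -x face, 20 above the underside. It slides easily along its lane.
- rod_a (a joint): how far the rod of cylinder_a stands out, in m: 0 = home, 0.030 = full stroke. Steel rod, 10 thick, with a nut 17 across, 6 long on its end; the nut's outer face is 7 mm + this value in front of the cylinder's -x face. Stays where left; about 5 N pushes it in.
- rod_b (a joint): how far the rod of cylinder_b stands out, in m: 0 = home, 0.030 = full stroke. Steel rod, 10 thick, with a nut 17 across, 6 long on its end; the nut's outer face is 7 mm + this value in front of the cylinder's -x face. Stays where left; about 5 N pushes it in.
- rod_c (a joint): how far the rod of cylinder_c stands out, in m: 0 = home, 0.030 = full stroke. Steel rod, 10 thick, with a nut 17 across, 6 long on its end; the nut's outer face is 7 mm + this value in front of the cylinder's -x face. Stays where left; about 5 N pushes it in.
- rod_d (a joint): how far the rod of cylinder_d stands out, in m: 0 = home, 0.030 = full stroke. Steel rod, 10 thick, with a nut 17 across, 6 long on its end; the nut's outer face is 7 mm + this value in front of the cylinder's -x face. Stays where left; about 5 N pushes it in.
- caliper: digital caliper 210 long lying on the bench to the right; bystander. Origin: centre of its underside
- spanner: combination spanner 160 long lying on the bench to the right; bystander. Origin: centre of its underside
- hex_keys: red folding hex key set 95 x 75 x 20 on the bench to the left; bystander. Origin: centre of its underside
There are look-alikes about, which are no part of the job. What is shaped like the cylinder_a but orange is not meant. What is shaped like the cylinder_d but pink is not meant.

How it is judged:
On the way, in this order (a step that is already met when the one before it is completed fails the run):
1. the shutter is open (at least 25 of its 30 mm) (value of joint shutter above 0.025 m), for 0.1 s.
2. every cylinder whose rod had sunk lies flat in the bay, wholly past the shutter's pins, and the others in their lanes (((value of joint rod_a above 0.02 m and x of cylinder_a in the frame of rack below -0.03 m and distance of cylinder_a from where it was at the start of the episode below 0.015 m and angle between cylinder_a's own z axis and vertical below 0.15 rad) or (value of joint rod_a below 0.015 m and x of cylinder_a in the frame of rack between 0.036 and 0.075 m and y of cylinder_a in the frame of rack between -0.12 and 0.12 m and z of cylinder_a in the frame of rack below 0.025 m and angle between cylinder_a's own z axis and vertical below 0.15 rad)) and ((value of joint rod_b above 0.02 m and x of cylinder_b in the frame of rack below -0.03 m and distance of cylinder_b from where it was at the start of the episode below 0.015 m and angle between cylinder_b's own z axis and vertical below 0.15 rad) or (value of joint rod_b below 0.015 m and x of cylinder_b in the frame of rack between 0.036 and 0.075 m and y of cylinder_b in the frame of rack between -0.12 and 0.12 m and z of cylinder_b in the frame of rack below 0.025 m and angle between cylinder_b's own z axis and vertical below 0.15 rad)) and ((value of joint rod_c above 0.02 m and x of cylinder_c in the frame of rack below -0.03 m and distance of cylinder_c from where it was at the start of the episode below 0.015 m and angle between cylinder_c's own z axis and vertical below 0.15 rad) or (value of joint rod_c below 0.015 m and x of cylinder_c in the frame of rack between 0.036 and 0.075 m and y of cylinder_c in the frame of rack between -0.12 and 0.12 m and z of cylinder_c in the frame of rack below 0.025 m and angle between cylinder_c's own z axis and vertical below 0.15 rad)) and ((value of joint rod_d above 0.02 m and x of cylinder_d in the frame of rack below -0.03 m and distance of cylinder_d from where it was at the start of the episode below 0.015 m and angle between cylinder_d's own z axis and vertical below 0.15 rad) or (value of joint rod_d below 0.015 m and x of cylinder_d in the frame of rack between 0.036 and 0.075 m and y of cylinder_d in the frame of rack between -0.12 and 0.12 m and z of cylinder_d in the frame of rack below 0.025 m and angle between cylinder_d's own z axis and vertical below 0.15 rad))), for 0.1 s.
3. the shutter is shut again (within 5 mm of its stop) (value of joint shutter below 0.005 m), for 0.2 s.
At the end, for the whole second after the job is handed in: Cylinders whose rods had sunk (under 15 mm out) lie flat in the bay, origin 36 mm or more past the slot's middle; those that held lie flat in their lanes within 15 mm of their start, rods over 20 mm out; the shutter is within 5 mm of fully shut; all cylinders are at rest (all of step 2 and value of joint shutter below 0.005 m and linear speed of each of cylinder_a, cylinder_b, cylinder_c, cylinder_d below 0.01 m/s); the robot touches nothing.
It fails at once if a cylinder is lifted off the deck (more than 20 mm) (height (world z) of any of cylinder_a, cylinder_b, cylinder_c, cylinder_d above 0.04 m).
It fails at once if the rod of a cylinder that held is pushed in (rods start under 10 or over 23 mm out; none may come between 11 and 20) (value of joint rod_a between 0.011 and 0.02 m or value of joint rod_b between 0.011 and 0.02 m or value of joint rod_c between 0.011 and 0.02 m or value of joint rod_d between 0.011 and 0.02 m).
It fails at once if a cylinder that held is shifted by more than 15 mm ((value of joint rod_a above 0.015 m and distance of cylinder_a from where it was at the start of the episode above 0.015 m) or (value of joint rod_b above 0.015 m and distance of cylinder_b from where it was at the start of the episode above 0.015 m) or (value of joint rod_c above 0.015 m and distance of cylinder_c from where it was at the start of the episode above 0.015 m) or (value of joint rod_d above 0.015 m and distance of cylinder_d from where it was at the start of the episode above 0.015 m)).
It fails at once if the caliper, spanner or hex key set is moved by more than 20 mm (distance of any of caliper, spanner, hex_keys from where it was at the start of the episode above 0.02 m).
It also fails if it takes over 58 s, if anything falls off the work surface, if the arm or the gripper's body presses on something with over 40 N, if the wrist force passes 120 N, or if a joint passes its speed limit or range.

### The arm

A 7-joint arm with a two-finger parallel gripper is mounted at the origin on a cart in front of the work surface, level with it; the furniture and walls round the work are solid. World frame = base frame: x ahead of the robot, y to its left, z up, the work surface at z = 0. Lengths are in m, angles in rad, forces in N, time in s.
With the tool pointing down it reaches from about 0.4 to 0.85 m from the base axis. Payload 6.9 kg.
Tool frame: the origin (TCP) lies where the fingers leave the gripper's body, on its centre line; the fingertips stand 73 mm ahead of it and the grasp point (between the pads) lies 54 mm ahead of it (robot.pinch_z is the distance from the TCP to the grasp point, in m); z points along the fingers, y is the line along which they close (so a half turn about z gives the same grasp; the last joint's range is limited). The gripper opens to 85 mm and grips with 20 to 120 N. Pads are 22 mm wide; open, the fingers measure 114 mm over their backs; the gripper's body (76 mm by 85 mm) begins 54 mm behind the grasp point. The pads swing forward as they close: fully open they stand 13 mm farther back than shut.
Start: joints at [-1.212, 0.507, -0.238, 1.5, 0.126, 1.149, -0.155], TCP at [0.157, 0.605, 0.304] pointing down, gripper open.
Joint ranges: [-3.08, 3.08], [-0.24, 2.05], [-1.43, 1.35], [0, 2.5], [-1.52, 4.66], [0.17, 1.96], [-2.89, 2.89]. Speed limits (rad/s): [2.39, 2.39, 3.14, 3.14, 3.14, 3.14, 3.14].

### API

Orientations are given as a unit quaternion [w, x, y, z].
In Python, from workcell import robot, eyes, ticket, telemetry gives the robot as it stands. Calls block until the motion is done:
- robot.goto(position, orientation): joint-space move of the TCP to a pose.
- robot.move_linear(position, rotation=None, speed=0.15): straight line of the TCP; rotation=None keeps the orientation; speed is the mean speed in m/s.
- robot.movej(angles): joint-space move.
- robot.command_gripper(opening): finger opening in m; the grip force is fixed at half the most; returns when the fingers have stopped.
- robot.dwell(seconds).
- robot.inverse_kinematics(position, orientation): joint angles nearest the present ones, or None.
- eyes.camera(name): name is "side" or "top" or "wrist"; returns the picture (420x560x3 uint8, red, green, blue); there is no depth.
- eyes.camera_model(name): a dict with "fx", "fy", "cx", "cy" (pixels), "R" (3x3) and "t" (3): a world point X has camera coordinates R X + t; the wrist camera has in their place "tool_from_camera" (4x4, takes a point from camera to tool coordinates, whose origin is the TCP and whose axes are the flange's). Camera axes: x right, y down, z forward; pixel columns grow to the right and rows downward; lengths in m; the calibration is good to about 2 mm. A picture is of the moment at which its call begins: read the wrist's pose just before it. camera_model takes no time and is no camera call.
A pose or a line that the arm cannot do raises robot.IKError and nothing moves.
- ticket.close_job(): hands the job in; it is judged then, once.
Trained networks look in the newest picture that a camera, given by its name, has taken for a name from the list of things; names that differ only in an ending like _2 or _b are one class to them, and where a whole thing is asked for, a point or a joint stands for the part that bears it (a point fixed in the world has none). Each returns a list of dicts, best first, with "score" (0 to 1); they miss things now and then, are a little off and sometimes report something else, mostly with a low value. They report only what shows in the picture. A call takes as long as a camera call. They do not tell look-alikes from the thing itself.
- eyes.boxes_of(camera, thing): "at" ([x, y, z] in m, in world coordinates, good to about 4 mm: the middle of the surface that is visible of it).
- eyes.place_of(camera, thing): "at" ([x, y, z] in m, in world coordinates, good to about 4 mm: a listed point, or the origin of a listed thing).
Readings, each from a call of its own:
- telemetry.get_t(): time.
- telemetry.get_q(): joint angles.
- telemetry.get_joint_velocities(): joint speeds.
- telemetry.get_effort(): joint torques, N m.
- telemetry.get_ee_pos(): TCP position.
- telemetry.get_tcp_rot(): TCP orientation.
- telemetry.get_contact_force(): force on the tool from outside, world axes, zero at the start.
- telemetry.get_ft_torque(): the same for the moment, N m.
- telemetry.get_gripper_width(): finger opening in m.
- telemetry.get_grip_force(): force on a finger pad.
Only numpy, scipy, OpenCV 4.12 (cv2) and the standard library are available. Lean on these libraries where they do the work, as an engineer would, in place of code of your own. Each camera call takes 0.05 s, during which the arm holds its last target. There are 200 camera calls.

## Working session

There is one attempt and no reset: what is moved stays moved. The work goes in short steps, each a Python script; the robot and the scene stay as the last script left them, time stands still between calls to the robot, and variables do not carry over. Pictures are saved under pics/ and viewed, at most 10 in all, crops included, and the job is handed in when it is done.

```bash
mkdir -p pics; ls; cat > s1.py <<'E'
from workcell import robot, eyes, ticket, telemetry
import cv2, numpy as np
np.set_printoptions(precision=4,suppress=True)
for c in ("top","side"):
    im=eyes.camera(c); cv2.imwrite(f"pics/{c}0.png",im[:,:,::-1]); np.save(f"{c}0.npy",im)
    for n in ("rack","rack_lanes","rack_bay","shutter_knob","cylinder_a","caliper","spanner","hex_keys"):
        print(c,n,[(np.round(d["at"],4).tolist(),round(d["score"],2)) for d in eyes.place_of(c,n)][:7])
    m=eyes.camera_model(c); print({k:np.round(m[k],4).tolist() for k in m})
print(telemetry.get_t(), telemetry.get_tcp_rot())
E
python3 s1.py
```

```text
pics
top rack [([0.6147, 0.0306, 0.0019], 0.93), ([0.3802, 0.2393, -0.0046], 0.53)]
top rack_lanes [([0.5545, 0.0437, 0.0232], 0.63)]
top rack_bay [([0.663, 0.0135, 0.0159], 0.66)]
top shutter_knob [([0.5622, -0.1785, 0.0452], 0.6)]
top cylinder_a [([0.5584, 0.0085, 0.0142], 0.85), ([0.5528, -0.054, 0.0188], 0.83), ([0.5721, 0.067, 0.0202], 0.76), ([0.5856, 0.128, 0.0227], 0.64), ([0.3875, 0.0755, -0.0014], 0.63), ([0.3925, -0.0817, 0.0006], 0.53)]
top caliper [([0.4153, -0.419, -0.0007], 0.74)]
top spanner [([0.6249, -0.4151, -0.0025], 0.45)]
top hex_keys [([0.3828, 0.2399, -0.002], 0.62)]
{'fx': 441.2735, 'fy': 441.2735, 'cx': 275.8855, 'cy': 204.7904, 'R': [[-0.0026, -1.0, -0.0092], [-0.9929, 0.0037, -0.1186], [0.1186, 0.0088, -0.9929]], 't': [-0.0766, 0.5183, 1.334]}
side rack [([0.612, 0.0226, -0.0026], 0.74)]
side rack_lanes [([0.5476, 0.0401, 0.0184], 0.71)]
side rack_bay [([0.6604, 0.0153, 0.0206], 0.94)]
side shutter_knob [([0.5635, -0.1731, 0.0492], 0.56)]
side cylinder_a [([0.3938, -0.0776, 0.0001], 0.87), ([0.5733, 0.0695, 0.0206], 0.71), ([0.384, 0.0726, 0.0013], 0.7), ([0.5587, 0.0069, 0.0217], 0.67), ([0.5512, -0.0521, 0.0223], 0.66), ([0.5887, 0.1241, 0.0188], 0.47)]
side caliper [([0.4137, -0.4207, 0.0001], 0.83), ([0.5876, 0.1239, 0.0182], 0.33)]
side spanner [([0.4117, -0.4216, 0.0005], 0.32)]
side hex_keys [([0.383, 0.2383, -0.0019], 0.55)]
{'fx': 429.412, 'fy': 429.412, 'cx': 273.6241, 'cy': 209.6711, 'R': [[0.9739, -0.2258, 0.0248], [-0.0978, -0.5153, -0.8514], [0.205, 0.8267, -0.5239]], 't': [-0.5143, 0.0465, 1.1464]}
0.9 [-0.      0.1266  0.992  -0.    ]
```

View images.

```bash
python3 -c "
import cv2
a=cv2.imread('pics/top0.png');b=cv2.imread('pics/side0.png')
cv2.imwrite('pics/top_crop.png',cv2.resize(a[130:330,160:400],None,fx=3,fy=3,interpolation=cv2.INTER_CUBIC)[:600])"
```

```text
(no output)
```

View pics/top_crop.png

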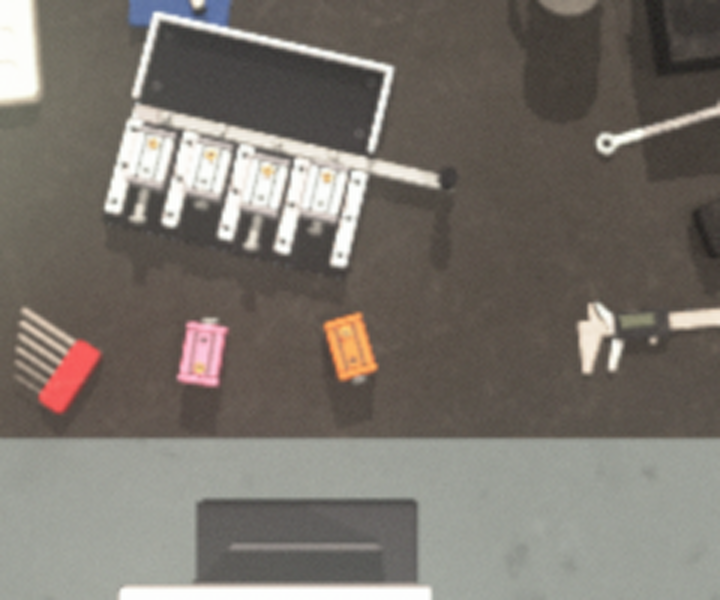

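View pics/side0.png

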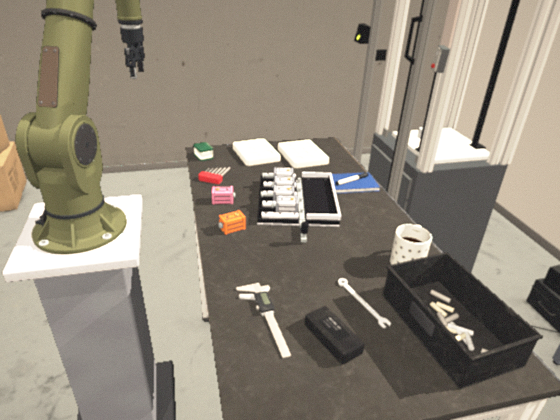

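The top crop shows, from left to right (rack y = +90, +30, −30, −90), rods out, in, out and in, with nuts at crop pixels (138,215), (200,203), (252,240) and (316,227). The pink and orange decoys lie on the bench in front. The side view agrees, with the knob free at about (303,232). I'll confirm with the wrist camera from above.

```bash
cat > h.py <<'E'
from workcell import robot, eyes, ticket, telemetry
import cv2, numpy as np
from scipy.spatial.transform import Rotation as Ro
np.set_printoptions(precision=4,suppress=True)
def fit(rack,world):
    """rigid 2D fit rack->world: yaw, origin"""
    P,Q=np.array(rack)[:,:2],np.array(world)[:,:2]
    p,q=P-P.mean(0),Q-Q.mean(0)
    yaw=np.arctan2((p[:,0]*q[:,1]-p[:,1]*q[:,0]).sum(),(p*q).sum())
    c,s=np.cos(yaw),np.sin(yaw); R=np.array([[c,-s],[s,c]])
    return yaw,Q.mean(0)-R@P.mean(0)
def quat(yaw):  # tool z down, tool x along -rack x, tool y along rack y
    c,s=np.cos(yaw),np.sin(yaw)
    q=Ro.from_matrix(np.array([[-c,-s,0],[-s,c,0],[0,0,-1]])).as_quat()
    return np.array([q[3],*q[:3]])
def w(yaw,o,x,y,z):
    c,s=np.cos(yaw),np.sin(yaw)
    return np.array([o[0]+c*x-s*y,o[1]+s*x+c*y,z])
E
cat > s2.py <<'E'
from h import *
rk=[(-.066,0),(.052,0),(0,0),(0,-.21)]*2
wd=[(.5545,.0437),(.663,.0135),(.6147,.0306),(.5622,-.1785),(.5476,.0401),(.6604,.0153),(.612,.0226),(.5635,-.1731)]
yaw,o=fit(rk,wd); print("fit",yaw,o)
robot.goto(w(yaw,o,-.05,-.02,.33),quat(yaw))
P=np.array(telemetry.get_ee_pos()); q=telemetry.get_tcp_rot()
im=eyes.camera("wrist"); cv2.imwrite("pics/wrist1.png",im[:,:,::-1])
m=eyes.camera_model("wrist"); np.savez("wrist1.npz",P=P,q=q,T=m["tool_from_camera"],k=[m["fx"],m["fy"],m["cx"],m["cy"]])
c,s=np.cos(yaw),np.sin(yaw)
for n in ("rack","rack_lanes","rack_bay","shutter_knob","cylinder_a","rod_a"):
    for f in (eyes.place_of,eyes.boxes_of):
        try: r=f("wrist",n)
        except Exception as e: print(n,e); continue
        for d in r[:7]:
            a=np.array(d["at"]); v=a[:2]-o
            print(f.__name__,n,a,"rack",np.array([c*v[0]+s*v[1],-s*v[0]+c*v[1]]),round(d["score"],2))
print(P,q,m["tool_from_camera"],telemetry.get_t(),telemetry.get_gripper_width())
E
python3 s2.py
```

```text
fit -0.24382347162123358 [0.6133 0.0269]
call rack [0.6135 0.024  0.0033] rack [ 0.0009 -0.0027] 0.81
call rack [0.6163 0.0165 0.0238] rack [ 0.0054 -0.0093] 0.83
call rack_lanes [0.5476 0.0454 0.0177] rack [-0.0682  0.0021] 0.95
call rack_lanes [0.6178 0.0242 0.0196] rack [ 0.005  -0.0015] 0.69
call rack_bay [0.664  0.0134 0.0241] rack [ 0.0524 -0.0008] 0.6
call rack_bay [0.618  0.0211 0.0212] rack [ 0.0059 -0.0045] 0.96
call shutter_knob [ 0.5651 -0.18    0.0417] rack [ 0.0032 -0.2124] 0.67
call shutter_knob [ 0.5974 -0.0494  0.0159] rack [ 0.003  -0.0779] 0.79
call cylinder_a [0.5877 0.1213 0.02  ] rack [-0.0476  0.0854] 0.87
call cylinder_a [ 0.3951 -0.0816  0.0025] rack [-0.1856 -0.1579] 0.76
call cylinder_a [ 0.5525 -0.0553  0.0216] rack [-0.0392 -0.0944] 0.68
call cylinder_a [0.5756 0.0669 0.0219] rack [-0.0463  0.0297] 0.63
call cylinder_a [ 0.3873  0.0691 -0.0006] rack [-0.2295 -0.0136] 0.63
call cylinder_a [0.5581 0.0086 0.0204] rack [-0.0492 -0.0311] 0.58
call cylinder_a [ 0.3932 -0.076   0.0415] rack [-0.1888 -0.153 ] 0.87
call cylinder_a [ 0.5491 -0.048   0.0597] rack [-
[... 287 characters left out ...]

call cylinder_a [0.6157 0.0174 0.0235] rack [ 0.0046 -0.0086] 0.42
rod_a it knows: caliper, cylinder, hex_keys, rack, rack_bay, rack_lanes, shutter_knob, spanner
call rod_a [0.5378 0.1398 0.0411] rack [-0.1005  0.0914] 0.92
call rod_a [0.5121 0.0206 0.0447] rack [-0.0967 -0.0305] 0.79
call rod_a [ 0.5091 -0.0435  0.046 ] rack [-0.0841 -0.0935] 0.68
call rod_a [0.4215 0.0715 0.0222] rack [-0.1969 -0.003 ] 0.49
call rod_a [0.5389 0.0737 0.0463] rack [-0.0835  0.0275] 0.41
[0.5599 0.0207 0.3299] [-0.0002  0.1208  0.9927  0.0002] [[-0.0013 -0.9588 -0.2842  0.0726]
 [ 1.     -0.001  -0.0013  0.0001]
 [ 0.001  -0.2842  0.9588 -0.0699]
 [ 0.      0.      0.      1.    ]] 4.0167 0.08546733581765918
```

View pics/wrist1.png

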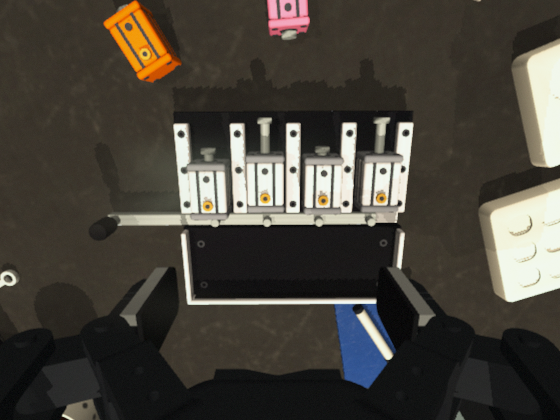

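The wrist view confirms it. The rods at (208,155) in lane −90 and (322,152) in lane +30 are sunk, and those at (265,125) and (381,122) are out. The pins show at (214,223), (267,222), (320,222) and (371,222), and the knob at (104,228). I'll refine the rack pose from these pixels.

```bash
cat > s3.py <<'E'
from h import *
d=np.load("wrist1.npz"); q=d["q"]; R=Ro.from_quat([*q[1:],q[0]]).as_matrix(); T=d["T"]; fx,fy,cx,cy=d["k"]
def bp(u,v,z):
    r=R@T[:3,:3]@np.array([(u-cx)/fx,(v-cy)/fy,1]); c=d["P"]+R@T[:3,3]; return c+r*(z-c[2])/r[2]
pts=[((214,222,.032),(0,-.09)),((267,222,.032),(0,-.03)),((320,222,.032),(0,.03)),((371,222,.032),(0,.09)),
 ((238,123,.03),(-.123,-.06)),((292,123,.03),(-.123,0)),((349,122,.03),(-.123,.06)),((238,212,.03),(-.009,-.06)),((292,212,.03),(-.009,0)),((348,211,.03),(-.009,.06)),
 ((101,229,.061),(0,-.21))]
W=np.array([bp(*a) for a,_ in pts]); K=[b for _,b in pts]
yaw,o=fit(K[:10],W[:10]); print(yaw,o)
c,s=np.cos(yaw),np.sin(yaw)
tr=lambda a:np.array([c*(a[0]-o[0])+s*(a[1]-o[1]),-s*(a[0]-o[0])+c*(a[1]-o[1])])
for a,b in zip(W,K): print(tr(a)*1e3,np.array(b)*1e3)
for n,u in (("a",(208,153)),("b",(265,121)),("c",(322,150)),("d",(381,120))): print("nut",tr(bp(*u,.045))*1e3)
for u in ((191,164),(226,164),(304,159),(342,159)): print("rear top edge",tr(bp(*u,.06))*1e3)
E
python3 s3.py
```

```text
-0.2358813151737853 [0.6161 0.025 ]
[ -3.6712 -90.242 ] [  0. -90.]
[ -3.2262 -29.5031] [  0. -30.]
[-2.7812 31.2246] [ 0. 30.]
[-2.353  89.6504] [ 0. 90.]
[-113.3098  -58.5288] [-123.  -60.]
[-112.8812   -1.3213] [-123.    0.]
[-113.4549   58.9997] [-123.   60.]
[-14.8353 -62.5007] [ -9. -60.]
[-14.3823  -0.8299] [-9.  0.]
[-15.1049  63.051 ] [-9. 60.]
[  -6.382  -204.9901] [   0. -210.]
nut [-83.7863 -89.3167]
nut [-115.5954  -29.3567]
nut [-85.9993  29.3594]
nut [-115.6946   88.2571]
rear top edge [ -74.7098 -104.0944]
rear top edge [-74.448  -68.8422]
rear top edge [-78.8914   9.6297]
rear top edge [-78.6081  47.729 ]
```

```bash
cat >> h.py <<'E'
YAW,O=-.240,np.array([.6132,.0260])
Q=quat(YAW)
def W(x,y,z): return w(YAW,O,x,y,z)
def frack():
    f=np.array(telemetry.get_contact_force()); c,s=np.cos(YAW),np.sin(YAW)
    return np.array([c*f[0]+s*f[1],-s*f[0]+c*f[1],f[2]])
def where():
    p=np.array(telemetry.get_ee_pos()); v=p[:2]-O; c,s=np.cos(YAW),np.sin(YAW)
    return np.array([c*v[0]+s*v[1],-s*v[0]+c*v[1],p[2]])
E
cat > s4.py <<'E'
from h import *
robot.command_gripper(.045)
robot.goto(W(0,-.208,.20),Q)
robot.move_linear(W(0,-.208,.116),speed=.12)
print("down",where(),frack())
f0=frack()
y=-.208
while y<-.155:
    y+=.005; robot.move_linear(W(0,y,.116),speed=.06); f=frack()-f0
    print(round(y,3),f)
    if abs(f[1])>15: break
robot.move_linear(W(0,y-.012,.116),speed=.1)
im=eyes.camera("top"); cv2.imwrite("pics/top1.png",cv2.resize(im[130:250,180:340],None,fx=4,fy=4)[:,:,::-1])
print(where(),[(np.round(d["at"],4),d["score"]) for d in eyes.place_of("top","shutter_knob")],telemetry.get_t())
E
python3 s4.py
```

```text
down [ 0.0005 -0.2077  0.1168] [ 1.7347 -0.399   0.4142]
-0.203 [-1.0762 -0.9939 -0.7691]
-0.198 [-2.0823  0.4287 -0.0595]
-0.193 [-0.7443 -0.5536 -0.4987]
-0.188 [-2.2955  0.2802 -0.273 ]
-0.183 [-0.9192  0.5649 -1.1707]
-0.178 [-1.4943  0.4497 -0.2902]
-0.173 [-2.1656  0.3957 -1.0888]
-0.168 [-1.061  -0.9028 -0.9212]
-0.163 [ -0.7427 -11.8618  -1.4614]
-0.158 [ -1.3784 -22.4271  -3.4745]
[ 0.     -0.1685  0.116 ] [] 9.1417
```

View pics/top1.png

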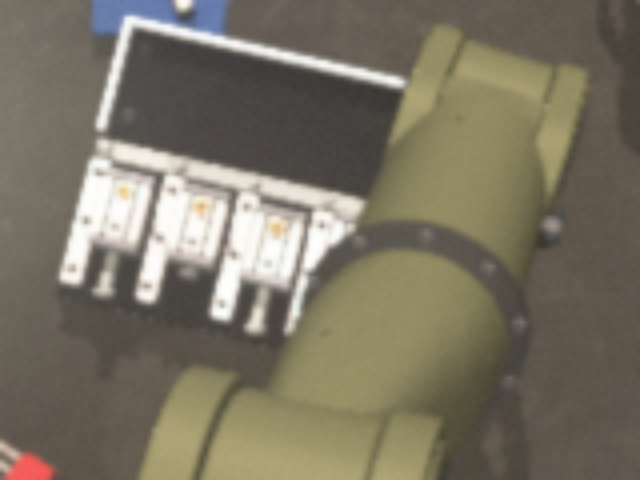

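The arm hides the knob (a grey part of the wrist shows at (550,232)), but the pins at (180,165) and (252,185) now sit behind the fence ends. The force rose against a hard stop where the open stop was predicted, so the shutter is open. Next I push the two sunk cylinders with the fingers straddling the rod.

```bash
cat > s5.py <<'E'
from h import *
robot.move_linear(W(0,-.180,.20),speed=.2)
robot.command_gripper(.027)
Z=.112
for y in (-.09,.03):
    robot.goto(W(-.115,y,.20),Q)
    robot.move_linear(W(-.115,y,Z),speed=.15)
    f0=frack(); print("down",where(),f0,telemetry.get_gripper_width())
    ok=True
    for x in (-.085,-.06,-.035,-.01,.011):
        robot.move_linear(W(x,y,Z),speed=.05); f=frack()-f0; print(x,f)
        if np.abs(f).max()>12: ok=False; break
    print(where())
    robot.move_linear(W(x-.02,y,Z),speed=.1)
    robot.move_linear(W(x-.02,y,.20),speed=.2)
    if not ok: break
robot.goto(W(-.05,-.02,.33),Q)
im=eyes.camera("wrist"); cv2.imwrite("pics/wrist2.png",im[:,:,::-1])
for d in eyes.place_of("wrist","cylinder_a"):
    v=np.array(d["at"])[:2]-O; c,s=np.cos(YAW),np.sin(YAW); print(c*v[0]+s*v[1],-s*v[0]+c*v[1],d["at"][2],d["score"])
print(telemetry.get_t())
E
python3 s5.py
```

```text
down [-0.1143 -0.0905  0.1122] [-0.7174 -0.4201 -0.1764] 0.02705169095824897
-0.085 [1.121  0.4913 0.5327]
-0.06 [0.3478 0.0135 0.1841]
-0.035 [-0.7647  0.4851 -0.2541]
-0.01 [1.4771 0.187  0.569 ]
0.011 [ 1.5856  0.9243 -0.1234]
[ 0.0114 -0.0901  0.1119]
down [-0.1143  0.0295  0.1123] [ 0.6738 -0.6709  0.553 ] 0.02710014460809802
-0.085 [-1.5678 -0.4655 -0.1749]
-0.06 [-0.8618  1.0692  0.0143]
-0.035 [-1.4922 -0.1473 -0.2155]
-0.01 [-0.9563 -0.1907 -0.3451]
0.011 [-1.0007  0.3122 -0.4802]
[0.0113 0.0299 0.1119]
0.05557457404368118 0.02616002140410827 0.0222 0.9
-0.05236591593317018 -0.02959579106021916 0.0186 0.77
-0.22862142471455976 -0.010649139002045102 0.0002 0.77
0.05545965088553241 -0.08948182566116356 0.0206 0.58
21.9667
```

View pics/wrist2.png

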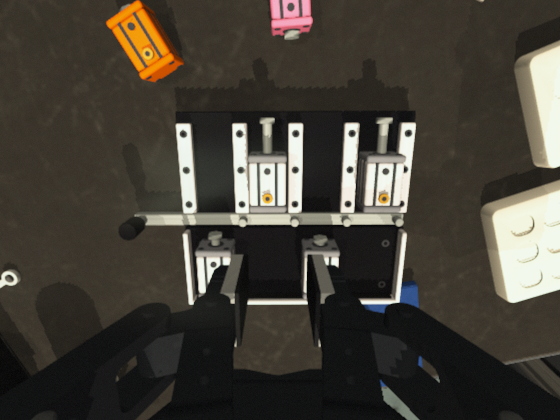

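The wrist view shows both sunk cylinders in the bay, with nuts at (215,238) and (320,240). The network puts both origins at rack x ≈ 0.055. The two held cylinders haven't moved, their rods are out at (267,122) and (383,122), and the knob is at (130,228). Now I close the shutter.

```bash
cat > s6.py <<'E'
from h import *
robot.command_gripper(.045)
robot.goto(W(0,-.178,.20),Q)
robot.move_linear(W(0,-.178,.116),speed=.12)
f0=frack(); print("down",where(),f0)
y=-.178
while y>-.235:
    y-=.005; robot.move_linear(W(0,y,.116),speed=.06); f=frack()-f0
    print(round(y,3),f)
    if abs(f[1])>15: break
robot.move_linear(W(0,y+.014,.116),speed=.1)
robot.move_linear(W(0,y+.014,.20),speed=.15)
robot.goto(W(-.05,-.02,.33),Q)
im=eyes.camera("wrist"); cv2.imwrite("pics/wrist3.png",im[:,:,::-1])
for n in ("cylinder_a","shutter_knob"):
  for d in eyes.place_of("wrist",n):
    v=np.array(d["at"])[:2]-O; c,s=np.cos(YAW),np.sin(YAW); print(n,c*v[0]+s*v[1],-s*v[0]+c*v[1],d["at"][2],d["score"])
print(telemetry.get_t(),frack())
E
python3 s6.py
```

```text
down [ 0.0005 -0.1777  0.1168] [ 0.9319 -0.4707  0.9356]
-0.183 [-2.1314  0.3906 -0.5139]
-0.188 [-0.4006  0.569  -1.4239]
-0.193 [ 0.3131  0.4328 -0.8125]
-0.198 [-0.5552  0.8886 -2.099 ]
-0.203 [-0.8983  0.8423 -1.1042]
-0.208 [-1.1839  0.4888 -0.7434]
-0.213 [-1.3965 -0.115  -0.8015]
-0.218 [-0.9527  1.0844 -1.4854]
-0.223 [-0.5479  4.2231 -0.3341]
-0.228 [-1.1566 13.4533 -0.4927]
-0.233 [-0.5038 23.4609  0.9057]
cylinder_a -0.18709867336374938 -0.15676710887659126 0.0043 0.96
cylinder_a -0.0507775638374285 0.08970105356536161 0.0189 0.88
cylinder_a -0.050514215540208296 -0.02790723971225704 0.0169 0.79
cylinder_a 0.056005354218493814 0.029868717730445644 0.0219 0.7
cylinder_a -0.23034811555356507 -0.011586442979682678 -0.0016 0.63
cylinder_a 0.055613726242545264 -0.09263559495906115 0.021 0.56
shutter_knob -0.0007772170495907935 -0.20969503077960103 0.0453 0.59
shutter_knob -0.04962222200217788 0.08792476945415652 0.0194 0.54
28.8417 [ 1.057  -0.344  -0.3713]
```

View pics/wrist3.png

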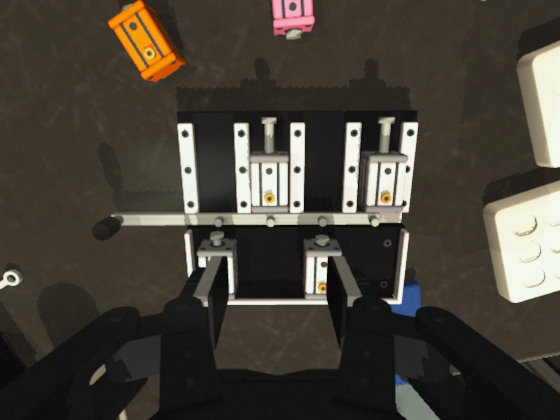

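The shutter is shut: the pins are back in the lane middles at (218,222), (270,222), (322,222) and (374,222), and the knob is at (106,228), rack y ≈ −0.210. All four cylinders are where they should be.

```bash
python3 -c "
from workcell import ticket
print(ticket.close_job())"
```

```text
the job is handed in; nothing more can be done
None
```

I handed the job in at about 29 s: the leaked cylinders from lanes y = −90 and +30 are in the bay, the two that held are unmoved with rods out, the shutter is shut and the arm is clear (hand-in returned no verdict).

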